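# Nest two heat-spreader plates in their tray and clip them down

### The job

Nest the copper fork-shaped plate and the aluminium T-shaped plate in the black tray: they interlock, the T's stem between the fork's arms, and the block in one corner of the tray allows only one arrangement. When both lie fully home and flat on the tray's floor, swing the clip with the red knob fully across them, and leave the red solder spool where it stands.

Things in the scene. Friction and masses are not known exactly. Their poses are not given: they have to be found in the camera images.
- tray: Black tray fixed to the bench, 150 x 188 mm, turned at most 0.2 rad. Origin: on the bench under the centre of its pocket, which is 112 mm along the tray's x and 168 mm along y. Pocket floor 6 mm, rim 16 mm above the bench; walls upright to 12 mm, then a grey 45 degree lead-in widens the mouth 4 mm a side. The wide -x rim carries the clip.
- tray_key (a point): Top centre of the grey block, 16 mm high, that fills the pocket's corner at the tray's +x, +y (from x = 32, y = 60 mm outward); only the T plate's notched corner fits there.
- fork_home (a point): Fixed point of the tray (its axes): where fork_rib lies when the fork plate is nested, at tray x = 0, y = -54, z = 33 mm. The plate's axes are then along the tray's; it has 2 mm play to the pocket's walls. Black soldering stations stand right of the tray: carry plates past them with the underside 0.19 m up, or in front of them.
- tee_home (a point): Fixed point of the tray (its axes): where tee_rib lies when the T plate is nested, at tray x = 0, y = 42, z = 33 mm. The plate's axes are then along the tray's; 2 mm play to the walls and to the ends of the fork's arms.
- fork_rib (a point): Loose copper fork-shaped (U) plate, 0.2 kg, 14 mm thick, flat on the bench, left or right. Point: centre of its upright grip rib, 27 mm above the plate's underside; z up, y toward the fork's open end. Plate: x -54 to 54, y -28 to 72 mm of this point. Rib 12 mm thick in x, 36 long in y, its top 40 mm above the underside; grip it across x.
- fork_slot (a point): Middle of the slot between the fork's arms, level with the plate's top: fork_rib's x = 0, y = 47 mm. The slot is 45 mm wide in x and 50 mm long in y, open at +y.
- tee_rib (a point): Loose aluminium T-shaped plate, 0.2 kg, 14 mm thick, flat on the bench, left or right. Point: centre of its upright grip rib, 27 mm above the underside; z up, stem toward -y. Head: x -54 to 54, y -22 to 40 mm of this point, less a notch at +x, +y (x over 29, y over 15). Rib 12 mm thick in x, 36 long in y, its top 40 mm above the underside; grip it across x.
- tee_stem (a point): Middle of the T's stem on its top face: tee_rib's x = 0, y = -45 mm. The stem is 40 mm wide in x and ends at y = -68 mm of tee_rib; it goes into the fork's slot with 2.5 mm play a side.
- clip (a joint): Angle (rad) of the steel swivel clip. At 0 the bar lies along the tray's rim toward its -y; it grows anticlockwise seen from above to a stop at 1.57, where the bar points to the tray's +x across a fork arm and the T's stem. Starts open (-0.6 to 0.04); stays where left; turns with 1 to 2 N at the knob.
- clip_pivot (a point): Clip's upright pivot, at tray x = -70, y = -5 mm. The bar is 18 mm wide and reaches 64 mm from the pivot; underside 22.5 mm, top 28.5 mm above the bench. Nested plates' tops are at 20 mm, so it passes over them only when they are home.
- clip_knob (a point): Middle of the clip's upright red round knob, 14 mm thick, 50 mm from the pivot along the bar. The knob stands on the bar, from 28.5 to 58.5 mm above the bench; this point is at 43.5 mm.
- solder_spool: Red spool of solder standing loose on the bench, 63 mm across, 42 mm high; a bystander. Origin at the centre of its underside.

How it is judged:
On the way:
1. both plates lie nested flat in the tray, the clip not yet closed (x of fork_rib in the frame of tray between -0.006 and 0.006 m and y of fork_rib in the frame of tray between -0.061 and -0.047 m and z of each of fork_rib, tee_rib in the frame of tray below 0.0355 m and angle between each of fork_rib, tee_rib's own z axis and vertical below 0.04 rad and angle between the x axis of each of fork_rib, tee_rib and the x axis of tray, either way round below 0.09 rad and x of tee_rib in the frame of tray between -0.006 and 0.006 m and y of tee_rib in the frame of tray between 0.035 and 0.049 m and value of joint clip below 1.3 rad), for 0.2 s.
At the end, for the whole second after the job is handed in: Both plates lie in the tray's pocket in their places (ribs within 6 mm in x and 7 mm in y of the nested places, turned less than 0.09 rad), flat and down on the floor (less than 2.5 mm up, tilted less than 0.04 rad), and the clip is swung across them past 1.42 rad (x of fork_rib in the frame of tray between -0.006 and 0.006 m and y of fork_rib in the frame of tray between -0.061 and -0.047 m and z of each of fork_rib, tee_rib in the frame of tray below 0.0355 m and angle between each of fork_rib, tee_rib's own z axis and vertical below 0.04 rad and angle between the x axis of each of fork_rib, tee_rib and the x axis of tray, either way round below 0.09 rad and x of tee_rib in the frame of tray between -0.006 and 0.006 m and y of tee_rib in the frame of tray between 0.035 and 0.049 m and value of joint clip above 1.42 rad); the robot touches nothing.
It fails at once if the solder spool is pushed more than 25 mm (distance of solder_spool from where it was at the start of the episode above 0.025 m).
It also fails if it takes over 72 s, if anything falls off the work surface, if the arm or the gripper's body presses on something with over 40 N, if the wrist force passes 120 N, or if a joint passes its speed limit or range.

### The arm

A 6-joint arm with a two-finger parallel gripper is mounted at the origin on a cart in front of the work surface, level with it; the furniture and walls round the work are solid. World frame = base frame: x ahead of the robot, y to its left, z up, the work surface at z = 0. Lengths are in m, angles in rad, forces in N, time in s.
With the tool pointing down it reaches from about 0.4 to 0.925 m from the base axis. Payload 12.5 kg.
Tool frame: the origin (TCP) lies between the finger pads; the fingertips stand 19 mm ahead of it and the grasp point (between the pads) is the TCP (env.nose_length is the distance from the TCP to the fingertips, in m); z points along the fingers, y is the line along which they close (so a half turn about z gives the same grasp; the last joint's range is limited). The gripper opens to 95 mm and grips with 3 to 60 N. Pads are 20 mm wide; open, the fingers measure 119 mm over their backs; the gripper's body (75 mm by 180 mm) begins 59 mm behind the grasp point.
Start: joints at [1.115, 0.491, 1.559, -0, 1.092, -0.106], TCP at [0.214, 0.587, 0.234] pointing down, gripper open.
Joint ranges: [-3.1, 3.1], [-0.84, 2.19], [0.05, 2.79], [-1.13, 4.28], [0.06, 2.93], [-2.69, 2.69]. Speed limits (rad/s): [2.22, 2.22, 2.79, 3.14, 3.14, 3.14].

### API

Orientations are given as a unit quaternion [x, y, z, w].
In Python, from plant import env gives the robot as it stands.
- The arm moves only by the tool play_rows, never from a script. Its argument "motion" is a list of rows, each an object of numbers: "grip": the closure, from -1 (fully open) to 1 (shut); "x", "y", "z": the shift along the world's x, y, z in m; "twist": the turn about the world's z in rad. A call has 1 to 12 rows; each row is the pose to reach, as a shift and turn from the pose commanded when the call began; what a row does not reach only later rows make up. A row lasts 1/12 s, in which the tool goes at most 41.7 mm and 7.16 degrees, less where a joint would pass 70% of its speed; a pose out of reach is approached as far as the arm can. A call with a gripper value outside its range is refused whole. The fingers move at their own pace and stop on an object; the grip force is fixed at half the most. Time passes only in rows, so rows that repeat a pose let the fingers close. It gives the time, the measured TCP pose, the force, the opening and the grip force at its end, in the units of the state.
- env.sense(): the state, without advancing time (a new reading comes with each control period).
- env.snapshot(name): name is "side" or "top"; returns a dict with "image" (420x560x3 uint8, blue, green, red), "fx", "fy", "cx", "cy" (pixels), "xyz" and "orientation" of the camera in the world. Camera axes: x right, y down, z forward; pixel columns grow to the right and rows downward; lengths in m; the calibration is good to about 2 mm. A picture is of the moment at which its call begins. There is no depth.
- env.close_job(): hands the job in; it is judged then, once.
The state is a dict: "t": time; "joint_positions": joint angles; "qd": joint speeds; "effort": joint torques, N m; "tcp_pos": TCP position; "orientation": TCP orientation; "force": force on the tool from outside, world axes, zero at the start; "ft_torque": the same for the moment, N m; "width": finger opening in m; "grasp_force": force on a finger pad.
Only numpy, scipy, OpenCV 4.12 (cv2) and the standard library are available. Lean on these libraries where they do the work, as an engineer would, in place of code of your own. Each camera call takes 0.05 s, during which the arm holds its last target. There are 200 camera calls.

## Working session

There is one attempt and no reset: what is moved stays moved. The work goes in short steps, Python scripts to look and compute and a tool call to move; the robot and the scene stay as the last step left them, time stands still between calls to the robot, and variables do not carry over. Pictures are saved under pics/ and viewed, at most 10 in all, crops included, and the job is handed in when it is done.

Besides the shell and the picture viewer there is one more tool, called after "Request:" as name([rows], argument=value, ...), one row to a line, values as JSON. play_rows: Moves the arm, as the interface text tells. Its arguments: {"type":"object","properties":{"motion":{"type":"array"}},"required":["motion"]}

```bash
mkdir -p pics
python3 - <<'E'
from plant import env
import cv2,pickle
for n in("top","side"):
    s=env.snapshot(n);cv2.imwrite(f"pics/{n}0.png",s["image"]);pickle.dump(s,open(f"{n}0.pkl","wb"))
    print({k:v for k,v in s.items() if k!="image"})
s=env.sense();print(s["t"],s["tcp_pos"],s["orientation"],s["width"])
E
```

```text
{'fx': 444.94329664408497, 'fy': 444.94329664408497, 'cx': 282.2592567112483, 'cy': 212.22646458840777, 'xyz': array([ 4.43840366e-01, -3.94447560e-04,  1.15872100e+00]), 'orientation': array([ 0.70689097, -0.70649786,  0.02561053, -0.02258381])}
{'fx': 470.19027480736565, 'fy': 470.19027480736565, 'cx': 276.09773830651244, 'cy': 213.10403090859478, 'xyz': array([-0.15386561, -0.008719  ,  0.68203497]), 'orientation': array([-0.63975432,  0.65289848, -0.28498566,  0.28848077])}
0.1 [0.21411485 0.58696769 0.23311464] [ 1.74025361e-01  9.84741042e-01 -4.88954623e-04 -1.25187857e-04] 0.09513389426699251
```

View pics/top0.png

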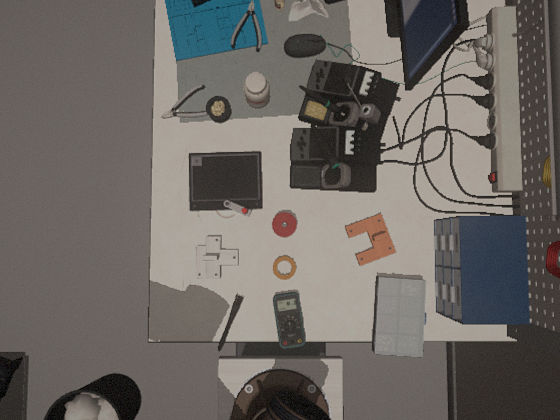

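View pics/side0.png

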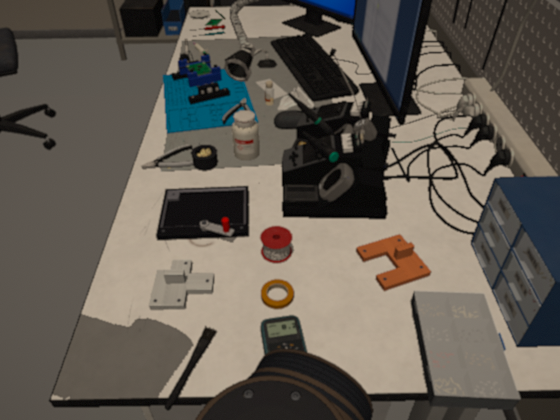

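The top view shows the tray at (226,181) with the key block upper left and the clip at its bottom edge. The T is at (216,257) with its stem to the right, the fork at (371,238), and the spool at (285,223). I'll crop these next and extract contours.

```bash
cat > h.py <<'E'
import numpy as np,cv2,pickle
from scipy.spatial.transform import Rotation as R
from plant import env
def ray(s,uv,z):
    uv=np.atleast_2d(uv).astype(float)
    d=np.c_[(uv[:,0]-s["cx"])/s["fx"],(uv[:,1]-s["cy"])/s["fy"],np.ones(len(uv))]
    d=R.from_quat(s["orientation"]).apply(d);o=np.array(s["xyz"])
    return (o+d*((z-o[2])/d[:,2])[:,None])[:,:2]
def proj(s,p):
    c=R.from_quat(s["orientation"]).inv().apply(np.atleast_2d(p)-s["xyz"])
    return np.c_[s["fx"]*c[:,0]/c[:,2]+s["cx"],s["fy"]*c[:,1]/c[:,2]+s["cy"]]
def tri(s1,uv1,s2,uv2):
    A=[];b=[]
    for s,uv in((s1,uv1),(s2,uv2)):
        d=R.from_quat(s["orientation"]).apply([(uv[0]-s["cx"])/s["fx"],(uv[1]-s["cy"])/s["fy"],1]);d/=np.linalg.norm(d)
        P=np.eye(3)-np.outer(d,d);A.append(P);b.append(P@s["xyz"])
    return np.linalg.lstsq(np.vstack(A),np.hstack(b),rcond=None)[0]
def crop(s,x,y,w,h,k=5): return cv2.resize(s["image"][y:y+h,x:x+w],None,fx=k,fy=k,interpolation=cv2.INTER_CUBIC)
E
python3 - <<'E'
from h import *
t=pickle.load(open("top0.pkl","rb"));s=pickle.load(open("side0.pkl","rb"))
a=crop(t,185,145,90,75,4);b=crop(t,185,225,90,65,4);c=crop(t,335,205,75,65,4)
d=crop(s,150,180,110,135,4)
im=np.zeros((600,800,3),np.uint8)
im[:300,:360]=a;im[300:560,:360]=b;im[300:560,360:660]=c
d=crop(s,150,180,105,70,4);im[:280,370:790]=d
cv2.imwrite("pics/c1.png",im)
hsv=cv2.cvtColor(t["image"],cv2.COLOR_BGR2HSV)
m=cv2.inRange(hsv,(3,100,60),(18,255,255));m[:,:335]=0;m[:200]=0;m[270:]=0;m[:,410:]=0
cs,_=cv2.findContours(m,cv2.RETR_EXTERNAL,cv2.CHAIN_APPROX_NONE);k=max(cs,key=cv2.contourArea)
print("fork",cv2.minAreaRect(ray(t,k[:,0],.014).astype(np.float32)))
print(ray(t,cv2.approxPolyDP(k,3,True)[:,0],.014).round(4).tolist(),cv2.approxPolyDP(k,3,True)[:,0].tolist())
g=cv2.inRange(cv2.cvtColor(t["image"],cv2.COLOR_BGR2GRAY),0,75)
g[:,:180]=0;g[:,275:]=0;g[:140]=0;g[225:]=0
cs,_=cv2.findContours(g,cv2.RETR_EXTERNAL,cv2.CHAIN_APPROX_NONE);k=max(cs,key=cv2.contourArea)
print("tray",cv2.minAreaRect(ray(t,k[:,0],.016).astype(np.float32)),cv2.approxPolyDP(k,3,True)[:,0].tolist())
red=cv2.inRange(hsv,(0,150,60),(6,255,255))|cv2.inRange(hsv,(172,150,60),(180,255,255))
for q in cv2.findContours(red,0,2)[0]:
    if cv2.contourArea(q)>8:print("red",cv2.boundingRect(q),cv2.contourArea(q))
E
```

```text
fork ((0.4531719982624054, -0.23070217669010162), (0.10683860629796982, 0.09862974286079407), 20.363420486450195)
[[0.5176, -0.2575], [0.484, -0.1668], [0.4609, -0.1769], [0.4763, -0.2208], [0.4276, -0.2356], [0.4148, -0.1944], [0.3893, -0.2018], [0.4225, -0.2946]] [[380, 214], [345, 227], [349, 236], [366, 230], [372, 249], [356, 254], [359, 264], [395, 251]]
tray ((0.6003772616386414, 0.14313581585884094), (0.15639464557170868, 0.18680864572525024), 0.20991528034210205) [[189, 154], [190, 209], [228, 208], [222, 204], [225, 199], [243, 205], [246, 212], [248, 208], [261, 207], [260, 152]]
red (546, 241, 14, 37) 307.0
red (242, 208, 5, 5) 13.5
red (492, 173, 3, 8) 11.5
```

View pics/c1.png

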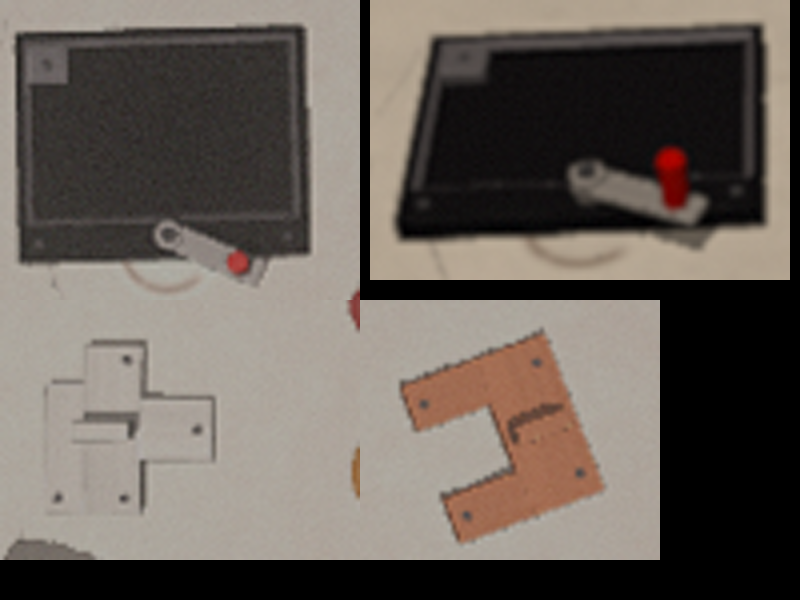

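The crop (4x) shows the T stem pointing right with its notch upper left, so it is already in the right sense. The fork opens to the left, turned about 20°, and the clip is open with its knob at top pixel (244,210). Next I'll compute the poses and the soldering station's height.

Run:
```python
from h import *
t=pickle.load(open("top0.pkl","rb"));s=pickle.load(open("side0.pkl","rb"))
f=lambda pts,ox,oy,x0,y0:np.array([[ (x-ox+.5)/4-.5+x0,(y-oy+.5)/4-.5+y0] for x,y in pts])
tr=ray(t,f([(17,33),(303,27),(308,255),(20,262)],0,0,185,145),.016)
print("tray rim",tr.round(4).tolist(),tr.mean(0))
print("sides",[np.linalg.norm(tr[i]-tr[(i+1)%4]).round(4) for i in range(4)])
yd=(tr[0]+tr[3]-tr[1]-tr[2]);xd=tr[0]+tr[1]-tr[2]-tr[3]
print("yaw",np.arctan2(-yd[0],yd[1]),np.arctan2(xd[1],xd[0]))
print("key",ray(t,f([(47,64)],0,0,185,145),.016),"pivot",ray(t,f([(168,235)],0,0,185,145),.0285),"knob",ray(t,f([(238,262)],0,0,185,145),.0585))
# pocket lead-in outline (outer)
pk=ray(t,f([(25,42),(294,36),(299,217),(28,221)],0,0,185,145),.016);print("pocket",pk.round(4).tolist(),pk.mean(0))
te=ray(t,f([(46,381),(46,513),(143,513),(143,461),(214,461),(214,397),(145,395),(145,342),(86,342)],0,300,185,225),.014)
print("tee",te.round(4).tolist())
ri=ray(t,f([(72,431),(130,431)],0,300,185,225),.040);print("tee rib top",ri, ri.mean(0))
ri=ray(t,f([(520,423),(572,407)],360,300,335,205),.040);print("fork rib ",ri, ri.mean(0))
for a,b in [((377,191),(386,213)),((290,188),(283,214))]:print("stn",tri(t,a,s,b))
d=crop(s,270,100,130,130,5);cv2.imwrite("pics/stn.png",cv2.resize(np.hstack([d[:600],]),(520,520)))
a=cv2.imread("pics/stn.png");b=crop(t,285,50,120,150,4)[:520]
o=np.zeros((600,800,3),np.uint8);o[:520,:400]=a[:,:400];o[:520,400:800]=b[-520:,:400];cv2.imwrite("pics/stn.png",o)
```

```text
tray rim [[0.6761, 0.2372], [0.6803, 0.0516], [0.5318, 0.0479], [0.5271, 0.2331]] [0.60381525 0.14243751]
sides [np.float64(0.1856), np.float64(0.1486), np.float64(0.1852), np.float64(0.149)]
yaw 0.023821824592120594 0.026527387238580325
key [[0.65580042 0.21744917]] pivot [[0.54351719 0.13655691]] knob [[0.52411489 0.08942317]]
pocket [[0.6702, 0.2319], [0.6744, 0.0575], [0.5563, 0.0538], [0.5536, 0.2283]] [0.6136241  0.14285614]
tee [[0.4379, 0.2155], [0.354, 0.2144], [0.354, 0.1526], [0.387, 0.1529], [0.387, 0.1075], [0.4278, 0.1078], [0.429, 0.152], [0.4629, 0.1523], [0.4629, 0.1902]]
tee rib top [[0.40690822 0.19394436]
 [0.40691793 0.15770334]] [0.40691307 0.17582385]
fork rib  [[ 0.46206815 -0.23735711]
 [ 0.47213304 -0.27022424]] [ 0.4671006  -0.25379068]
stn [ 0.57759381 -0.24691773  0.01448443]
stn [ 0.58538113 -0.0258744   0.00985292]
```

View pics/stn.png

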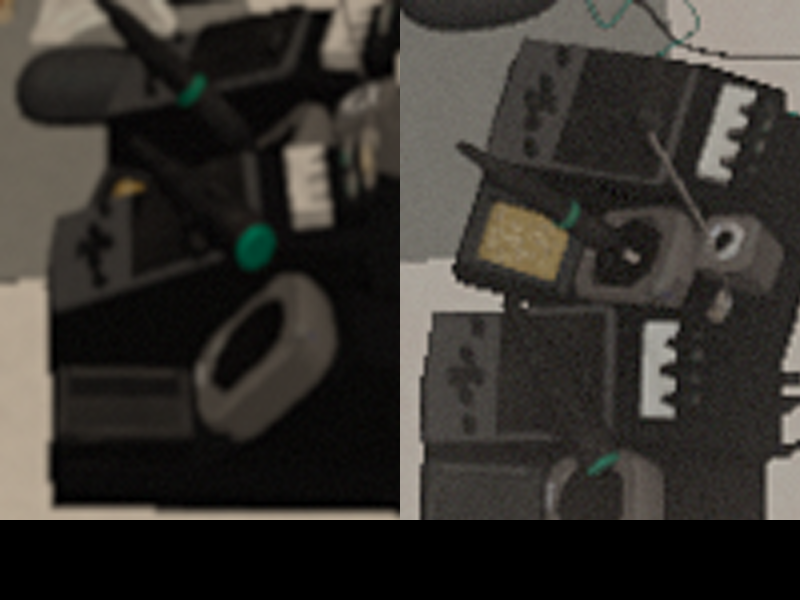

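The stations' front edge is at x≈0.58, so it is clear of the fork grasp. Estimated poses:
- **Tray origin:** (0.6136, 0.1432), yaw 0.025.
- **Tee rib:** (0.4085, 0.175), yaw about 0.005.
- **Fork rib:** (0.461, -0.251), yaw 0.357.

I'll take the tee first.

Request:
play_rows([
  {"grip": 0.2, "x": 0.194, "y": -0.412, "z": -0.1, "twist": -1.216},
  {"grip": 0.2, "x": 0.194, "y": -0.412, "z": -0.1, "twist": -1.216},
  {"grip": 0.2, "x": 0.194, "y": -0.412, "z": -0.1, "twist": -1.216},
  {"grip": 0.2, "x": 0.194, "y": -0.412, "z": -0.1, "twist": -1.216},
  {"grip": 0.2, "x": 0.194, "y": -0.412, "z": -0.1, "twist": -1.216},
  {"grip": 0.2, "x": 0.194, "y": -0.412, "z": -0.1, "twist": -1.216},
  {"grip": 0.2, "x": 0.194, "y": -0.412, "z": -0.1, "twist": -1.216},
  {"grip": 0.2, "x": 0.194, "y": -0.412, "z": -0.1, "twist": -1.216},
  {"grip": 0.2, "x": 0.194, "y": -0.412, "z": -0.1, "twist": -1.216},
  {"grip": 0.2, "x": 0.194, "y": -0.412, "z": -0.1, "twist": -1.216},
  {"grip": 0.2, "x": 0.194, "y": -0.412, "z": -0.1, "twist": -1.216},
  {"grip": 0.2, "x": 0.194, "y": -0.412, "z": -0.1, "twist": -1.216},
])

```text
t: 1.1
tcp_pos: [0.4096, 0.1711, 0.1325]
orientation: [0.707, 0.707, -0.001, -0.0]
force: [0.1, 0.3, -0.5]
width: 0.0381
grasp_force: 0.0
```

Request:
play_rows([
  {"grip": 0.2, "z": -0.03},
  {"grip": 0.2, "z": -0.06},
  {"grip": 0.2, "z": -0.08},
  {"grip": 0.2, "z": -0.09},
  {"grip": 0.2, "z": -0.097},
  {"grip": 0.2, "z": -0.097},
  {"grip": 0.2, "z": -0.097},
  {"grip": 0.2, "z": -0.097},
])

```text
invalid input at $.motion[0]: expected keys grip, x, y, z, twist
```

Run:
```python
from h import *
t=env.snapshot("top");s=env.snapshot("side")
o=np.hstack([crop(t,180,215,95,75,4),crop(s,140,250,90,75,4)]);cv2.imwrite("pics/g1.png",o)
e=env.sense();print(e["tcp_pos"],e["force"],e["orientation"])
```

```text
[0.40864225 0.17364938 0.13318165] [ 0.06765417  0.76855067 -0.01562253] [ 7.06639216e-01  7.07573805e-01 -5.01234444e-04 -2.79405264e-04]
```

View pics/g1.png

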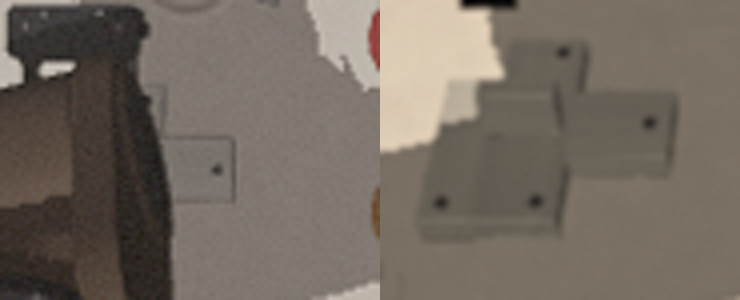

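The move was refused because every row needs all its keys, and the view is unchanged: the tee is undisturbed under the arm, stem edge at crop x=235. I'll descend now with full rows.

Request:
play_rows([
  {"grip": 0.2, "x": 0, "y": 0.001, "z": -0.03, "twist": 0},
  {"grip": 0.2, "x": 0, "y": 0.001, "z": -0.06, "twist": 0},
  {"grip": 0.2, "x": 0, "y": 0.001, "z": -0.08, "twist": 0},
  {"grip": 0.2, "x": 0, "y": 0.001, "z": -0.09, "twist": 0},
  {"grip": 0.2, "x": 0, "y": 0.001, "z": -0.097, "twist": 0},
  {"grip": 0.2, "x": 0, "y": 0.001, "z": -0.097, "twist": 0},
  {"grip": 0.2, "x": 0, "y": 0.001, "z": -0.097, "twist": 0},
  {"grip": 0.2, "x": 0, "y": 0.001, "z": -0.097, "twist": 0},
])

```text
t: 1.87
tcp_pos: [0.4083, 0.1767, 0.0374]
orientation: [0.705, 0.709, 0.001, 0.0]
force: [-0.8, -0.1, -0.2]
width: 0.0379
grasp_force: 0.0
```

Request:
play_rows([
  {"grip": 0.9, "x": 0, "y": 0, "z": 0, "twist": 0},
  {"grip": 0.9, "x": 0, "y": 0, "z": 0, "twist": 0},
  {"grip": 0.9, "x": 0, "y": 0, "z": 0, "twist": 0},
  {"grip": 0.9, "x": 0, "y": 0, "z": 0, "twist": 0},
  {"grip": 0.9, "x": 0, "y": 0, "z": 0, "twist": 0},
  {"grip": 0.9, "x": 0, "y": 0, "z": 0, "twist": 0},
  {"grip": 0.9, "x": 0, "y": 0, "z": 0, "twist": 0},
  {"grip": 0.9, "x": 0, "y": 0, "z": 0, "twist": 0},
])

```text
t: 2.53
tcp_pos: [0.4082, 0.1761, 0.0369]
orientation: [0.705, 0.709, 0.0, 0.0]
force: [-1.4, -0.4, 6.0]
width: 0.0118
grasp_force: 30.0
```

Request:
play_rows([
  {"grip": 0.9, "x": 0, "y": 0, "z": 0.03, "twist": 0},
  {"grip": 0.9, "x": 0, "y": 0, "z": 0.07, "twist": 0},
  {"grip": 0.9, "x": 0.03, "y": 0.002, "z": 0.1, "twist": 0.02},
  {"grip": 0.9, "x": 0.06, "y": 0.004, "z": 0.1, "twist": 0.02},
  {"grip": 0.9, "x": 0.09, "y": 0.006, "z": 0.1, "twist": 0.02},
  {"grip": 0.9, "x": 0.12, "y": 0.008, "z": 0.1, "twist": 0.02},
  {"grip": 0.9, "x": 0.15, "y": 0.01, "z": 0.1, "twist": 0.02},
  {"grip": 0.9, "x": 0.18, "y": 0.01, "z": 0.1, "twist": 0.02},
  {"grip": 0.9, "x": 0.204, "y": 0.01, "z": 0.1, "twist": 0.02},
  {"grip": 0.9, "x": 0.204, "y": 0.01, "z": 0.08, "twist": 0.02},
  {"grip": 0.9, "x": 0.204, "y": 0.01, "z": 0.06, "twist": 0.02},
  {"grip": 0.9, "x": 0.204, "y": 0.01, "z": 0.04, "twist": 0.02},
])

```text
t: 3.53
tcp_pos: [0.6121, 0.1859, 0.0753]
orientation: [0.698, 0.716, -0.0, -0.0]
force: [0.4, -0.4, -2.6]
width: 0.012
grasp_force: 30.0
```

Request:
play_rows([
  {"grip": 0.9, "x": 0, "y": 0, "z": 0, "twist": 0},
  {"grip": 0.9, "x": 0, "y": 0, "z": 0, "twist": 0},
  {"grip": 0.9, "x": 0, "y": 0, "z": 0, "twist": 0},
])

```text
t: 3.78
tcp_pos: [0.6125, 0.1862, 0.0774]
orientation: [0.698, 0.716, 0.0, 0.0]
force: [-0.5, -0.1, -2.5]
width: 0.0119
grasp_force: 30.0
```

Run:
```python
from h import *
t=env.snapshot("top");s=env.snapshot("side");pickle.dump((t,s),open("g2.pkl","wb"))
o=np.vstack([crop(t,175,145,100,75,4),crop(s,150,175,100,75,4)]);cv2.imwrite("pics/g2.png",o)
e=env.sense();print(e["tcp_pos"],e["force"],e["orientation"],e["width"])
```

```text
[0.61269039 0.1862916  0.07799767] [ 0.04343313 -0.04931619 -2.05343401] [6.98187455e-01 7.15914343e-01 7.80800671e-04 5.66176080e-04] 0.011672060985585004
```

View pics/g2.png

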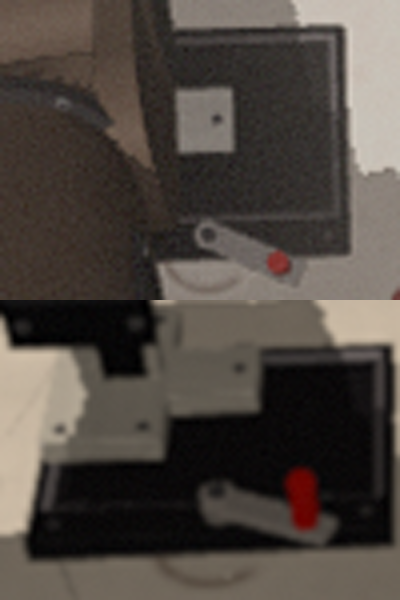

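The tee hangs over the pocket. The stem end shows at top-crop (234, 87–154), which I'll check against the tray.

Run:
```python
from h import *
t,s=pickle.load(open("g2.pkl","rb"))
p=ray(t,[[(x+.5)/4-.5+175,(y+.5)/4-.5+145] for x,y in((234,87),(235,153))],.055);m=p.mean(0)
print(p,m,"rib est",m+.068*np.array([-.025,1]),"want .6126 .1852")
```

```text
[[0.63413789 0.11791553]
 [0.59255913 0.11696206]] [0.61334851 0.11743879] rib est [0.61164851 0.18543879] want .6126 .1852
```

Request:
play_rows([
  {"grip": 0.9, "x": 0.0005, "y": 0, "z": -0.01, "twist": 0},
  {"grip": 0.9, "x": 0.0005, "y": 0, "z": -0.018, "twist": 0},
  {"grip": 0.9, "x": 0.0005, "y": 0, "z": -0.024, "twist": 0},
  {"grip": 0.9, "x": 0.0005, "y": 0, "z": -0.028, "twist": 0},
  {"grip": 0.9, "x": 0.0005, "y": 0, "z": -0.032, "twist": 0},
  {"grip": 0.9, "x": 0.0005, "y": 0, "z": -0.034, "twist": 0},
  {"grip": 0.9, "x": 0.0005, "y": 0, "z": -0.034, "twist": 0},
  {"grip": 0.9, "x": 0.0005, "y": 0, "z": -0.034, "twist": 0},
])

```text
t: 4.55
tcp_pos: [0.6126, 0.1862, 0.0429]
orientation: [0.698, 0.716, -0.0, -0.0]
force: [-1.3, -0.6, 3.4]
width: 0.0117
grasp_force: 30.0
```

Request:
play_rows([
  {"grip": 0.3, "x": 0, "y": 0, "z": 0, "twist": 0},
  {"grip": 0.3, "x": 0, "y": 0, "z": 0, "twist": 0},
  {"grip": 0.3, "x": 0, "y": 0, "z": 0, "twist": 0},
  {"grip": 0.3, "x": 0, "y": 0, "z": 0.02, "twist": 0},
  {"grip": 0.3, "x": 0, "y": 0, "z": 0.06, "twist": 0},
  {"grip": 0.3, "x": 0, "y": 0, "z": 0.1, "twist": 0},
  {"grip": 0.3, "x": -0.02, "y": -0.03, "z": 0.14, "twist": 0},
  {"grip": 0.3, "x": -0.04, "y": -0.06, "z": 0.18, "twist": 0},
  {"grip": 0.3, "x": -0.1, "y": -0.09, "z": 0.2, "twist": 0.1},
  {"grip": 0.3, "x": -0.152, "y": -0.2, "z": 0.2, "twist": 0.2},
  {"grip": 0.3, "x": -0.152, "y": -0.3, "z": 0.2, "twist": 0.331},
  {"grip": 0.3, "x": -0.152, "y": -0.438, "z": 0.2, "twist": 0.331},
])

```text
t: 5.55
tcp_pos: [0.5061, 0.0077, 0.233]
orientation: [0.567, 0.824, 0.0, 0.001]
force: [0.7, -0.4, 0.6]
width: 0.0331
grasp_force: 0.0
```

Request:
play_rows([
  {"grip": 0.3, "x": 0, "y": 0, "z": 0, "twist": 0},
  {"grip": 0.3, "x": 0, "y": 0, "z": 0, "twist": 0},
  {"grip": 0.3, "x": 0, "y": 0, "z": 0, "twist": 0},
  {"grip": 0.3, "x": 0, "y": 0, "z": 0, "twist": 0},
  {"grip": 0.3, "x": 0, "y": 0, "z": 0, "twist": 0},
  {"grip": 0.3, "x": 0, "y": 0, "z": 0, "twist": 0},
  {"grip": 0.3, "x": 0, "y": 0, "z": 0, "twist": 0},
])

```text
t: 6.13
tcp_pos: [0.5077, 0.0089, 0.2317]
orientation: [0.57, 0.822, -0.0, -0.0]
force: [0.8, -0.3, 0.3]
width: 0.0332
grasp_force: 0.0
```

Run:
```python
from h import *
t=env.snapshot("top");s=env.snapshot("side");pickle.dump((t,s),open("g3.pkl","wb"))
o=np.hstack([crop(t,180,145,90,75,4),np.vstack([crop(s,150,175,110,70,4)[:, :],np.zeros((20,440,3),np.uint8)])]);
o=np.vstack([o,np.zeros((300,800,3),np.uint8)]);o[300:,:480]=crop(s,335,215,120,75,4)
cv2.imwrite("pics/g3.png",o)
e=env.sense();print(e["t"],e["tcp_pos"],e["force"],e["orientation"],e["width"])
```

```text
6.2333 [0.50765629 0.00863974 0.23177574] [-0.20681697  0.28033447 -1.09623292] [ 5.70390212e-01  8.21373850e-01 -3.51620686e-05 -6.02516392e-05] 0.03324086290166869
```

View pics/g3.png

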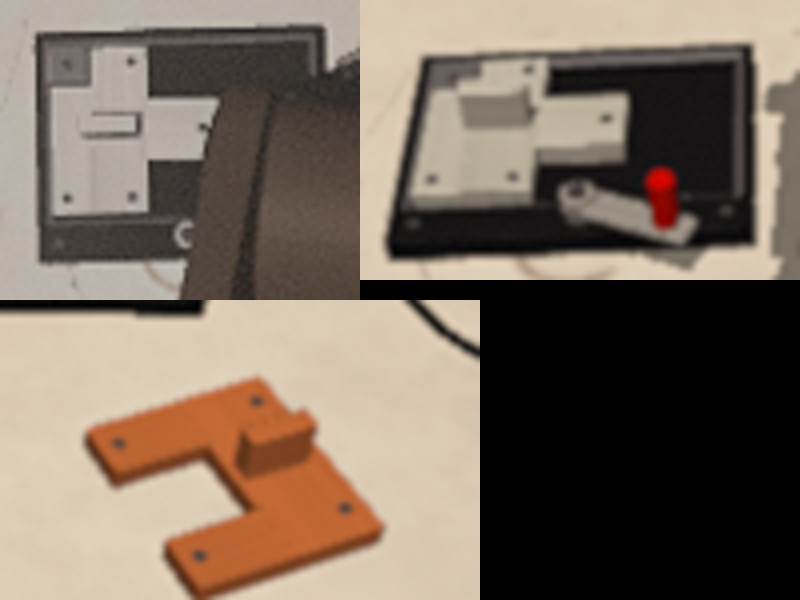

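The tee lies flat in its place. The fork is undisturbed, with its rib top in the side view at about pixel (404.1, 247.1).

Request:
play_rows([
  {"grip": 0.3, "x": -0.01, "y": -0.04, "z": 0, "twist": 0},
  {"grip": 0.3, "x": -0.02, "y": -0.08, "z": 0, "twist": 0},
  {"grip": 0.3, "x": -0.03, "y": -0.12, "z": 0, "twist": 0},
  {"grip": 0.3, "x": -0.035, "y": -0.16, "z": 0, "twist": 0},
  {"grip": 0.3, "x": -0.04, "y": -0.2, "z": 0, "twist": 0},
  {"grip": 0.3, "x": -0.0467, "y": -0.23, "z": -0.02, "twist": 0},
  {"grip": 0.3, "x": -0.0467, "y": -0.26, "z": -0.04, "twist": 0},
  {"grip": 0.3, "x": -0.0467, "y": -0.26, "z": -0.08, "twist": 0},
  {"grip": 0.3, "x": -0.0467, "y": -0.26, "z": -0.11, "twist": 0},
  {"grip": 0.3, "x": -0.0467, "y": -0.26, "z": -0.13, "twist": 0},
  {"grip": 0.3, "x": -0.0467, "y": -0.26, "z": -0.13, "twist": 0},
  {"grip": 0.3, "x": -0.0467, "y": -0.26, "z": -0.13, "twist": 0},
])

```text
t: 7.23
tcp_pos: [0.4609, -0.2517, 0.1016]
orientation: [0.571, 0.821, 0.0, -0.001]
force: [0.3, 0.0, -0.4]
width: 0.0336
grasp_force: 0.0
```

Run:
```python
from h import *
t,s=pickle.load(open("g3.pkl","rb"))
print("rib top",ray(s,[404.1,247.1],.040))
hsv=cv2.cvtColor(s["image"],cv2.COLOR_BGR2HSV)
f=lambda P:np.array([[(x+.5)/4-.5+335,(y-300+.5)/4-.5+215] for x,y in P])
c=ray(s,f([(86,431),(262,378),(384,527),(165,541)]),.014);print(c)
# top face corners: arm1 outer tip (86,431), base corner (262,378), base corner2 (382,527), arm2 inner tip
print(cv2.minAreaRect(c.astype(np.float32)))
e=env.sense();print(e["tcp_pos"],e["orientation"])
```

```text
rib top [[ 0.45355115 -0.25021499]]
[[ 0.47988574 -0.16654575]
 [ 0.51411786 -0.25980956]
 [ 0.41514331 -0.29550807]
 [ 0.40929218 -0.19299071]]
((0.44777706265449524, -0.23093220591545105), (0.10521569103002548, 0.09934618324041367), 19.83354949951172)
[ 0.46086197 -0.25167879  0.10161635] [ 5.70677122e-01  8.21174075e-01  4.74382625e-05 -8.70496968e-04]
```

Request:
play_rows([
  {"grip": 0.3, "x": -0.002, "y": 0, "z": -0.03, "twist": 0},
  {"grip": 0.3, "x": -0.002, "y": 0, "z": -0.05, "twist": 0},
  {"grip": 0.3, "x": -0.002, "y": 0, "z": -0.06, "twist": 0},
  {"grip": 0.3, "x": -0.002, "y": 0, "z": -0.065, "twist": 0},
  {"grip": 0.3, "x": -0.002, "y": 0, "z": -0.065, "twist": 0},
  {"grip": 0.3, "x": -0.002, "y": 0, "z": -0.065, "twist": 0},
  {"grip": 0.9, "x": -0.002, "y": 0, "z": -0.065, "twist": 0},
  {"grip": 0.9, "x": -0.002, "y": 0, "z": -0.065, "twist": 0},
  {"grip": 0.9, "x": -0.002, "y": 0, "z": -0.065, "twist": 0},
  {"grip": 0.9, "x": -0.002, "y": 0, "z": -0.065, "twist": 0},
  {"grip": 0.9, "x": -0.002, "y": 0, "z": -0.065, "twist": 0},
  {"grip": 0.9, "x": -0.002, "y": 0, "z": -0.065, "twist": 0},
])

```text
t: 8.23
tcp_pos: [0.4591, -0.2519, 0.0374]
orientation: [0.571, 0.821, 0.0, 0.0]
force: [-0.1, 0.0, 6.4]
width: 0.0115
grasp_force: 30.0
```

Request:
play_rows([
  {"grip": 0.9, "x": 0, "y": 0, "z": 0, "twist": 0},
  {"grip": 0.9, "x": 0, "y": 0, "z": 0, "twist": 0},
  {"grip": 0.9, "x": 0, "y": 0, "z": 0.04, "twist": 0},
  {"grip": 0.9, "x": 0, "y": 0, "z": 0.08, "twist": 0},
  {"grip": 0.9, "x": 0, "y": 0, "z": 0.12, "twist": 0},
  {"grip": 0.9, "x": 0, "y": 0, "z": 0.16, "twist": 0},
  {"grip": 0.9, "x": 0, "y": 0, "z": 0.2, "twist": 0},
  {"grip": 0.9, "x": 0, "y": 0, "z": 0.215, "twist": 0},
  {"grip": 0.9, "x": 0, "y": 0, "z": 0.215, "twist": 0},
])

```text
t: 8.98
tcp_pos: [0.4597, -0.2524, 0.2557]
orientation: [0.571, 0.821, -0.0, 0.003]
force: [-1.2, -0.3, -1.6]
width: 0.0122
grasp_force: 30.0
```

Request:
play_rows([
  {"grip": 0.9, "x": 0.01, "y": 0.03, "z": 0, "twist": -0.03},
  {"grip": 0.9, "x": 0.02, "y": 0.06, "z": 0, "twist": -0.06},
  {"grip": 0.9, "x": 0.03, "y": 0.09, "z": 0, "twist": -0.1},
  {"grip": 0.9, "x": 0.045, "y": 0.125, "z": 0, "twist": -0.14},
  {"grip": 0.9, "x": 0.06, "y": 0.16, "z": 0, "twist": -0.18},
  {"grip": 0.9, "x": 0.075, "y": 0.195, "z": 0, "twist": -0.22},
  {"grip": 0.9, "x": 0.09, "y": 0.23, "z": 0, "twist": -0.26},
  {"grip": 0.9, "x": 0.105, "y": 0.265, "z": 0, "twist": -0.3},
  {"grip": 0.9, "x": 0.12, "y": 0.295, "z": 0, "twist": -0.332},
  {"grip": 0.9, "x": 0.135, "y": 0.32, "z": 0, "twist": -0.332},
  {"grip": 0.9, "x": 0.155, "y": 0.341, "z": 0, "twist": -0.332},
  {"grip": 0.9, "x": 0.155, "y": 0.341, "z": 0, "twist": -0.332},
])

```text
t: 9.98
tcp_pos: [0.6156, 0.0926, 0.2495]
orientation: [0.698, 0.716, -0.0, -0.001]
force: [0.8, 0.4, -1.9]
width: 0.0121
grasp_force: 30.0
```

Request:
play_rows([
  {"grip": 0.9, "x": 0, "y": 0, "z": -0.03, "twist": 0},
  {"grip": 0.9, "x": 0, "y": 0, "z": -0.07, "twist": 0},
  {"grip": 0.9, "x": 0, "y": 0, "z": -0.11, "twist": 0},
  {"grip": 0.9, "x": 0, "y": 0, "z": -0.14, "twist": 0},
  {"grip": 0.9, "x": 0, "y": 0, "z": -0.162, "twist": 0},
  {"grip": 0.9, "x": 0, "y": 0, "z": -0.162, "twist": 0},
  {"grip": 0.9, "x": 0, "y": 0, "z": -0.162, "twist": 0},
  {"grip": 0.9, "x": 0, "y": 0, "z": -0.162, "twist": 0},
])

```text
t: 10.65
tcp_pos: [0.6142, 0.089, 0.0906]
orientation: [0.699, 0.715, 0.0, 0.0]
force: [0.3, -0.1, -2.3]
width: 0.0119
grasp_force: 30.0
```

Run:
```python
from h import *
t=env.snapshot("top");s=env.snapshot("side");pickle.dump((t,s),open("g4.pkl","wb"))
o=np.zeros((600,800,3),np.uint8);o[:300,:400]=crop(t,180,145,100,75,4);o[:,400:]=crop(s,180,140,100,150,4)
o[300:,:400]=crop(s,160,180,100,75,4)
cv2.imwrite("pics/g4.png",o)
e=env.sense();print(e["t"],e["tcp_pos"],e["force"],e["orientation"],e["width"])
```

```text
10.75 [0.61454948 0.08913711 0.09148631] [ 0.20588741  0.49807662 -1.62637333] [0.69858137 0.71552951 0.00090803 0.00087181] 0.011702268404517237
```

View pics/g4.png

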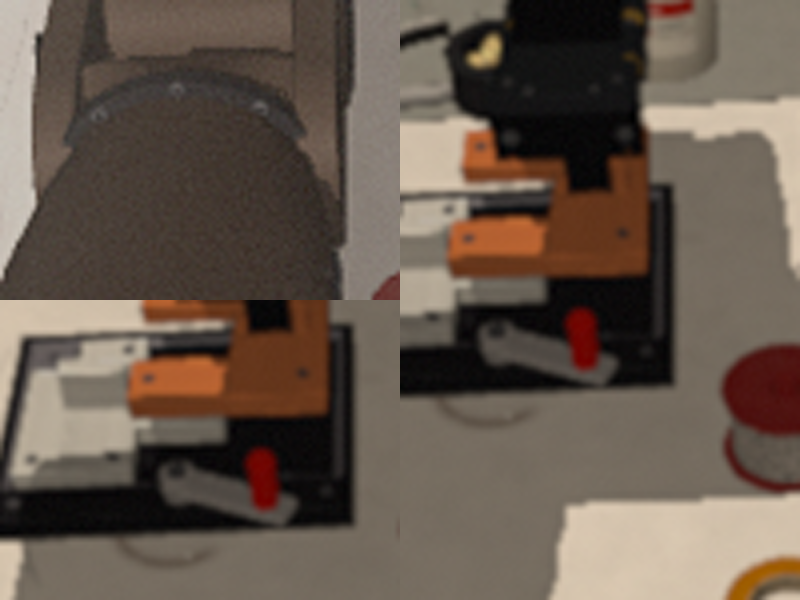

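The fork is held level above the tray with its slot over the tee's stem. The near-arm lower corners are at right-crop (451,277) and (648,275), and I'll check those in world coordinates.

Run:
```python
from h import *
t,s=pickle.load(open("g4.pkl","rb"))
f=lambda x,y:[(x-400+.5)/4-.5+180,(y+.5)/4-.5+140]
for n,p,z,w in(("tip",(451,277),.0545,(.5587,.1597)),("base",(648,275),.0545,(.5612,.0597)),("farTip",(465,133),.0685,(.6665,.162)),
  ("trayFR outer top",(672,374),.016,(.5318,.0479)),("trayBR outer top",(668,186),.016,(.6803,.0516)),("knob top",(581,315),.0585,(.5241,.0894)),("pivot",(496,331),.0285,(.5435,.1366))):
    print(n,ray(s,f(*p),z).round(4),w)
```

```text
tip [[0.5568 0.1569]] (0.5587, 0.1597)
base [[0.5555 0.0576]] (0.5612, 0.0597)
farTip [[0.6579 0.1594]] (0.6665, 0.162)
trayFR outer top [[0.5233 0.0466]] (0.5318, 0.0479)
trayBR outer top [[0.6744 0.0534]] (0.6803, 0.0516)
knob top [[0.5224 0.0889]] (0.5241, 0.0894)
pivot [[0.5441 0.136 ]] (0.5435, 0.1366)
```

Request:
play_rows([
  {"grip": 0.9, "x": 0.0005, "y": 0, "z": -0.015, "twist": 0},
  {"grip": 0.9, "x": 0.0005, "y": 0, "z": -0.025, "twist": 0},
  {"grip": 0.9, "x": 0.0005, "y": 0, "z": -0.03, "twist": 0},
  {"grip": 0.9, "x": 0.0005, "y": 0, "z": -0.034, "twist": 0},
  {"grip": 0.9, "x": 0.0005, "y": 0, "z": -0.037, "twist": 0},
  {"grip": 0.9, "x": 0.0005, "y": 0, "z": -0.039, "twist": 0},
  {"grip": 0.9, "x": 0.0005, "y": 0, "z": -0.04, "twist": 0},
])

```text
t: 11.33
tcp_pos: [0.6145, 0.0892, 0.0499]
orientation: [0.699, 0.716, 0.0, 0.0]
force: [-0.1, -0.8, -1.2]
width: 0.0119
grasp_force: 30.0
```

Request:
play_rows([
  {"grip": 0.9, "x": 0, "y": 0, "z": -0.002, "twist": 0},
  {"grip": 0.9, "x": 0, "y": 0, "z": -0.004, "twist": 0},
  {"grip": 0.9, "x": 0, "y": 0, "z": -0.006, "twist": 0},
  {"grip": 0.9, "x": 0, "y": 0, "z": -0.0075, "twist": 0},
  {"grip": 0.9, "x": 0, "y": 0, "z": -0.008, "twist": 0},
  {"grip": 0.9, "x": 0, "y": 0, "z": -0.008, "twist": 0},
])

```text
t: 11.83
tcp_pos: [0.6144, 0.0892, 0.0434]
orientation: [0.699, 0.716, 0.0, 0.0]
force: [-5.2, -0.9, 15.0]
width: 0.0117
grasp_force: 30.0
```

It seats at z=0.0434, exactly 6 mm above the bench grasp height. Releasing.

Request:
play_rows([
  {"grip": 0.3, "x": 0, "y": 0, "z": 0, "twist": 0},
  {"grip": 0.3, "x": 0, "y": 0, "z": 0, "twist": 0},
  {"grip": 0.3, "x": 0, "y": 0, "z": 0, "twist": 0},
  {"grip": 0.3, "x": 0, "y": 0, "z": 0.02, "twist": 0},
  {"grip": 0.3, "x": 0, "y": 0, "z": 0.05, "twist": 0},
  {"grip": 0.9, "x": 0, "y": 0, "z": 0.09, "twist": 0},
  {"grip": 1, "x": -0.04, "y": 0, "z": 0.1, "twist": 0},
  {"grip": 1, "x": -0.08, "y": 0, "z": 0.1, "twist": 0},
  {"grip": 1, "x": -0.12, "y": 0, "z": 0.1, "twist": 0},
  {"grip": 1, "x": -0.15, "y": -0.02, "z": 0.1, "twist": 0},
  {"grip": 1, "x": -0.15, "y": -0.06, "z": 0.1, "twist": 0},
  {"grip": 1, "x": -0.15, "y": -0.1, "z": 0.1, "twist": 0},
])

```text
t: 12.83
tcp_pos: [0.463, -0.0109, 0.1424]
orientation: [0.697, 0.717, 0.0, 0.0]
force: [1.9, -0.1, -0.2]
width: 0.0005
grasp_force: 0.0
```

Run:
```python
from h import *
t=env.snapshot("top");s=env.snapshot("side");pickle.dump((t,s),open("g5.pkl","wb"))
o=np.hstack([crop(t,180,145,100,75,4),crop(s,150,175,100,75,4)]);
cv2.imwrite("pics/g5.png",o)
e=env.sense();print(e["t"],e["tcp_pos"],e["orientation"],e["width"])
```

```text
12.9333 [ 0.46460909 -0.01476831  0.14218067] [7.00108916e-01 7.14035740e-01 2.13884448e-04 6.50493946e-04] 0.0002419103374027257
```

View pics/g5.png

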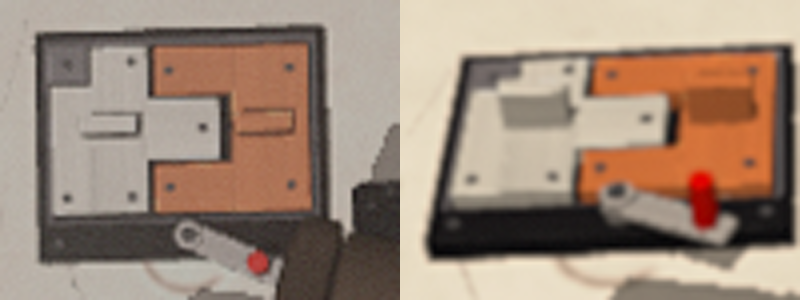

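Both plates lie nested flat, the tee at left and the fork at right in both views. The clip is still open with its knob at (244,210). I'll move to the knob's outer side and lower so the fingertips sit at z≈0.049, above the ribs (0.046) and below the knob's top (0.0585).

Request:
play_rows([
  {"grip": 1, "x": 0.01, "y": 0.03, "z": 0, "twist": 0},
  {"grip": 1, "x": 0.02, "y": 0.06, "z": 0, "twist": 0},
  {"grip": 1, "x": 0.03, "y": 0.09, "z": 0, "twist": 0},
  {"grip": 1, "x": 0.03, "y": 0.113, "z": -0.01, "twist": 0},
  {"grip": 1, "x": 0.03, "y": 0.113, "z": -0.04, "twist": 0},
  {"grip": 1, "x": 0.03, "y": 0.113, "z": -0.06, "twist": 0},
  {"grip": 1, "x": 0.03, "y": 0.113, "z": -0.0745, "twist": 0},
  {"grip": 1, "x": 0.03, "y": 0.113, "z": -0.0745, "twist": 0},
  {"grip": 1, "x": 0.03, "y": 0.113, "z": -0.0745, "twist": 0},
  {"grip": 1, "x": 0.03, "y": 0.113, "z": -0.0745, "twist": 0},
])

```text
t: 13.77
tcp_pos: [0.4948, 0.1024, 0.0681]
orientation: [0.699, 0.716, 0.0, 0.0]
force: [-0.4, -0.9, -0.8]
width: 0.0004
grasp_force: 0.0
```

Request:
play_rows([
  {"grip": 1, "x": 0.007, "y": -0.002, "z": 0, "twist": 0},
  {"grip": 1, "x": 0.013, "y": -0.005, "z": 0, "twist": 0},
  {"grip": 1, "x": 0.022, "y": -0.011, "z": 0, "twist": 0},
  {"grip": 1, "x": 0.0305, "y": -0.0155, "z": 0, "twist": 0},
  {"grip": 1, "x": 0.038, "y": -0.0175, "z": 0, "twist": 0},
  {"grip": 1, "x": 0.046, "y": -0.0185, "z": 0, "twist": 0},
  {"grip": 1, "x": 0.054, "y": -0.0183, "z": 0, "twist": 0},
  {"grip": 1, "x": 0.062, "y": -0.017, "z": 0, "twist": 0},
  {"grip": 1, "x": 0.0695, "y": -0.014, "z": 0, "twist": 0},
  {"grip": 1, "x": 0.0765, "y": -0.0105, "z": 0, "twist": 0},
  {"grip": 1, "x": 0.0765, "y": -0.0105, "z": 0, "twist": 0},
])

```text
t: 14.68
tcp_pos: [0.5718, 0.0927, 0.0673]
orientation: [0.698, 0.716, -0.0, -0.0]
force: [-1.1, 0.9, 2.4]
width: 0.0005
grasp_force: 1.7
```

Request:
play_rows([
  {"grip": 1, "x": 0.006, "y": 0.005, "z": 0, "twist": 0},
  {"grip": 1, "x": 0.012, "y": 0.01, "z": 0, "twist": 0},
  {"grip": 1, "x": 0.016, "y": 0.0155, "z": 0, "twist": 0},
  {"grip": 1, "x": 0.0195, "y": 0.021, "z": 0, "twist": 0},
  {"grip": 1, "x": 0.021, "y": 0.025, "z": 0, "twist": 0},
  {"grip": 1, "x": 0.0225, "y": 0.0285, "z": 0, "twist": 0},
  {"grip": 1, "x": 0.0225, "y": 0.0285, "z": 0, "twist": 0},
  {"grip": 1, "x": 0.0225, "y": 0.0285, "z": 0, "twist": 0},
])

```text
t: 15.35
tcp_pos: [0.5932, 0.1194, 0.0673]
orientation: [0.698, 0.716, -0.001, 0.0]
force: [-1.4, -8.4, 0.7]
width: 0.0004
grasp_force: 4.2
```

An 8.4 N reaction means the clip is at its stop. I'll back off, lift clear and check.

Request:
play_rows([
  {"grip": 1, "x": 0, "y": -0.005, "z": 0, "twist": 0},
  {"grip": 1, "x": -0.002, "y": -0.01, "z": 0.01, "twist": 0},
  {"grip": 1, "x": -0.002, "y": -0.01, "z": 0.04, "twist": 0},
  {"grip": 1, "x": -0.002, "y": -0.01, "z": 0.08, "twist": 0},
  {"grip": 1, "x": -0.04, "y": -0.02, "z": 0.1, "twist": 0},
  {"grip": 1, "x": -0.08, "y": -0.05, "z": 0.1, "twist": 0},
  {"grip": 1, "x": -0.11, "y": -0.08, "z": 0.1, "twist": 0},
  {"grip": 1, "x": -0.13, "y": -0.11, "z": 0.1, "twist": 0},
  {"grip": 1, "x": -0.13, "y": -0.14, "z": 0.1, "twist": 0},
  {"grip": 1, "x": -0.13, "y": -0.14, "z": 0.1, "twist": 0},
  {"grip": 1, "x": -0.13, "y": -0.14, "z": 0.1, "twist": 0},
  {"grip": 1, "x": -0.13, "y": -0.14, "z": 0.1, "twist": 0},
])

```text
t: 16.35
tcp_pos: [0.4638, -0.0198, 0.168]
orientation: [0.699, 0.715, 0.0, 0.0]
force: [1.1, 0.5, 0.0]
width: 0.0006
grasp_force: 0.0
```

Run:
```python
from h import *
t=env.snapshot("top");s=env.snapshot("side")
o=np.hstack([crop(t,180,145,100,75,4),crop(s,150,175,100,75,4)]);cv2.imwrite("pics/g6.png",o)
for n,q in(("top",t),("side",s)):
    h=cv2.cvtColor(q["image"],cv2.COLOR_BGR2HSV);m=cv2.inRange(h,(0,150,60),(6,255,255))|cv2.inRange(h,(172,150,60),(180,255,255))
    for c in cv2.findContours(m,0,2)[0]:
        x,y,w,hh=cv2.boundingRect(c)
        if 190<x<260 and 150<y<240 and w>3:print(n,(x,y,w,hh),ray(q,[x+w/2-.5,y+(hh/2-.5 if n=="top" else 3)],.0585),"want .5935 .138")
e=env.sense();print(e["t"],e["tcp_pos"],e["force"])
```

```text
top (223, 181, 5, 5) [[0.59175376 0.13741708]] want .5935 .138
side (201, 195, 8, 15) [[0.58529791 0.13484487]] want .5935 .138
16.45 [ 0.46374323 -0.0190395   0.16761389] [-0.64735836 -0.15386884 -0.08819263]
```

View pics/g6.png

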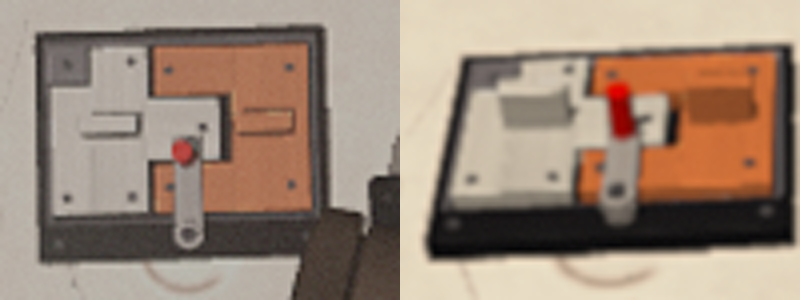

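The clip bar now points straight across the fork arm and the stem, with the knob within 2 mm of its place at the stop. Both plates lie flat and the arm is clear.

```bash
python3 -c "
from plant import env
print(env.close_job())"
```

```text
the job is handed in; nothing more can be done
None
```

The fork and T plates are nested flat in the tray, the clip is swung across them to its stop, the spool was left alone, and I handed the job in at about 16 s of the 72 s allowed (no verdict was returned).

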